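# Shift the jar roller's gear lever into the pinned slot

## Task

The gear lever of the jar roller stands in the short middle (park) slot of its gate. With your fingertips push it out into the cross channel, across, and fully home into the corner slot that has the raised index pin beside its end, without putting it into any other corner slot. Push gently and do not grip the lever, and leave the bottle, carton and jug where they stand.

Things in the scene. Friction and masses are not known exactly. Their poses are not given: they have to be found in the camera images.
- gearbox: Grey gearbox of the jar roller, 200 (x) x 186 (y) x 110 mm high, flat aluminium gate plate on top; fixed. Origin under the middle of the gate, at counter height; x points away from the robot (turned up to 0.35 rad), y left, z up. Holes in the plate at x = +-74, y = +-58 mm, by the ends of the corner slots: one carries the index pin, three have flat dark steel plugs, 14 mm across, 2 mm high.
- gate_mid (a point): Middle of the gate, plate's top (110 mm high). Slots are 13 mm wide; centre lines in gearbox axes from here: cross channel along y at x = 0 from y = -24 to +24 mm; at each of its ends a slot runs both ways to x = +24 and -24 mm (four corner slots); from its middle the park slot runs only to x = -24 mm. Walls stop the lever elsewhere: out of park in +x to the far wall, then along y, then x.
- park_end (a point): Near end of the park slot at the plate's top: gearbox x = -24 mm, y = 0.
- jar_top (a point): Top of the white jar lying on the roller bed left of the gearbox, 163 mm above the counter; the bed covers gearbox y 105 to 305 mm, x -165 to 165 mm. Fixed.
- index_pin: Dark steel pin with a round head 24 mm across, standing 20 mm above the gate plate in one of the four corner holes (gearbox frame x = +-74, y = +-58 mm): the corner slot in the same corner (same signs of x and y) is the one to select. Origin at its foot, 110 mm above the counter. Fixed.
- lever_knob: Black cylindrical knob, 36 mm diameter, 44 mm tall, on the lever; origin at its centre, z along the lever. The lever, a 10 mm steel rod, pivots both ways about a point on the gearbox's z axis 16 mm above the counter; knob centre 160 mm from the pivot (176 mm above the counter when upright). It travels 42 mm from the middle in x and y. Only the index pin (130 mm high) stands near.
- lever_fore (a joint): Lean of the lever away from (+) or towards (-) the robot, along the gearbox's x, rad: 0 = in the cross channel (play +-0.02), about +0.27 fully home in a far slot, about -0.27 at the end of a near slot or the park slot. Starts between -0.25 and -0.15. Dry friction, 2.8 N at the knob to move it; no spring, it stays where it is left.
- lever_side (a joint): Lean of the lever to the left (+, gearbox's y) or right (-), rad: 0 = park slot, +0.26 = left corner slots, -0.26 = right corner slots (play +-0.02). Same friction, no spring.
- bottle: White round bottle, 56 mm diameter, 125 mm tall, loose; origin under its centre. Bystander right of the gearbox.
- carton: Small cardboard carton 75 x 60 x 45 mm, loose; origin under its centre. Bystander right of the gearbox.
- jug: Small blue plastic jug 85 x 70 mm, 142 mm tall with its cap, loose; origin under its centre. Bystander right of the gearbox.

How it is judged:
On the way, in this order (a step that is already met when the one before it is completed fails the run):
1. the lever has left the park slot (fore-and-aft lean within 0.06 rad of the cross channel) (value of joint lever_fore between -0.06 and 0.06 rad).
2. the lever stands at the pinned slot's end of the cross channel (sideways lean over 0.2 rad) (((y of index_pin in the frame of gearbox above 0 m and value of joint lever_side above 0.2 rad) or (y of index_pin in the frame of gearbox below 0 m and value of joint lever_side below -0.2 rad))).
At the end, for the whole second after the job is handed in: The lever rests in the corner slot beside the index pin: leaning over 0.22 rad into it fore and aft (the slot's end is at about 0.27) and over 0.2 rad to its side, not moving (((x of index_pin in the frame of gearbox above 0 m and y of index_pin in the frame of gearbox above 0 m and value of joint lever_fore above 0.22 rad and value of joint lever_side above 0.2 rad) or (x of index_pin in the frame of gearbox above 0 m and y of index_pin in the frame of gearbox below 0 m and value of joint lever_fore above 0.22 rad and value of joint lever_side below -0.2 rad) or (x of index_pin in the frame of gearbox below 0 m and y of index_pin in the frame of gearbox above 0 m and value of joint lever_fore below -0.22 rad and value of joint lever_side above 0.2 rad) or (x of index_pin in the frame of gearbox below 0 m and y of index_pin in the frame of gearbox below 0 m and value of joint lever_fore below -0.22 rad and value of joint lever_side below -0.2 rad)) and velocity of joint lever_fore between -0.05 and 0.05 rad/s); the robot touches nothing.
It fails at once if the lever is put into a corner slot that is not the pinned one (over 0.13 rad, half way) ((value of joint lever_fore above 0.13 rad and value of joint lever_side above 0.15 rad and not (x of index_pin in the frame of gearbox above 0 m and y of index_pin in the frame of gearbox above 0 m)) or (value of joint lever_fore above 0.13 rad and value of joint lever_side below -0.15 rad and not (x of index_pin in the frame of gearbox above 0 m and y of index_pin in the frame of gearbox below 0 m)) or (value of joint lever_fore below -0.13 rad and value of joint lever_side above 0.15 rad and not (x of index_pin in the frame of gearbox below 0 m and y of index_pin in the frame of gearbox above 0 m)) or (value of joint lever_fore below -0.13 rad and value of joint lever_side below -0.15 rad and not (x of index_pin in the frame of gearbox below 0 m and y of index_pin in the frame of gearbox below 0 m))).
It fails at once if the lever is gripped or pushed hard (over 35 N between the fingers and the knob) (contact force between the fingers and lever_knob above 35 N).
It fails at once if a bystander is moved or lifted by more than 30 mm (distance of any of bottle, carton, jug from where it was at the start of the episode above 0.03 m).
It also fails if it takes over 45 s, if anything falls off the work surface, if the arm or the gripper's body presses on something with over 40 N, if the wrist force passes 120 N, or if a joint passes its speed limit or range.

## Robot

A 6-joint arm with a two-finger parallel gripper is mounted at the origin on the work surface. World frame = base frame: x ahead of the robot, y to its left, z up, the work surface at z = 0. Lengths are in m, angles in rad, forces in N, time in s.
With the tool pointing down it reaches from about 0.275 to 0.75 m from the base axis. Payload 10.2 kg.
Tool frame: the origin (TCP) lies at the very end of the fingers, on their centre line; the grasp point (between the pads) lies 19 mm behind it; z points along the fingers, y is the direction in which the jaws open and shut (so a half turn about z gives the same grasp; the last joint's range is limited). The gripper opens to 88 mm and grips with 3 to 60 N. Pads are 18 mm wide; open, the fingers measure 123 mm over their backs; the gripper's body (75 mm by 187 mm) begins 45 mm behind the grasp point.
Start: joints at [0.965, 0.313, 1.498, -0, 1.331, -0.223], TCP at [0.196, 0.487, 0.239] pointing down, gripper open.
Joint ranges: [-2.94, 2.94], [-0.97, 2.17], [0.19, 2.56], [-1.23, 4.37], [0.02, 3.11], [-2.88, 2.88]. Speed limits (rad/s): [2.39, 2.39, 3.01, 3.14, 3.14, 3.14].

## Interface

Orientations are given as a unit quaternion [w, x, y, z].
In Python, from station import ctrl, eyes, order, nets gives the robot as it stands.
- The arm moves only by the shell command python3 -m handwheel 'ROWS'. ROWS is JSON, one flat list of numbers, 7 for each row, row after row: the shift along the tool's x, y, z in cm, then the turn, a rotation vector about the tool's x, y, z in degrees, then the opening in per cent of the stroke, from 0 (shut) to 100 (fully open). A call has 1 to 12 rows; each row shifts and turns the commanded pose from where the row before left it, along the tool's axes as they then stand; what a row does not reach is not made up. A row lasts 1/10 s, in which the tool goes at most 50 mm and 8.59 degrees, less where a joint would pass 70% of its speed; a pose out of reach is approached as far as the arm can. A call is refused whole if a number of a shift passes 5 or a number of a turn 8.59, either way. A call with a gripper value outside its range is refused whole. The fingers move at their own pace and stop on an object; the grip force is fixed at half the most. Time passes only in rows, so rows that do not move let the fingers close. It gives the time, the measured TCP pose, the force and the opening at its end, in the units of the state.
- ctrl.sense(): the state, without advancing time (a new reading comes with each control period).
- eyes.get_image(name): name is "scene" or "top"; returns a dict with "frame" (400x640x3 uint8, red, green, blue), "camera_matrix" (3x3 intrinsics, pixels), "R" (3x3) and "t" (3): a world point X has camera coordinates R X + t. Camera axes: x right, y down, z forward; pixel columns grow to the right and rows downward; lengths in m; the calibration is good to about 2 mm. A picture is of the moment at which its call begins. There is no depth.
- order.sign_off(): hands the job in, once; it reports no verdict.
Trained networks look in the newest picture that a camera, given by its name, has taken for a name from the list of things; names that differ only in an ending like _2 or _b are one class to them, and where a whole thing is asked for, a point or a joint stands for the part that bears it (a point fixed in the world has none). Each returns a list of dicts, best first, with "p" (0 to 1); they miss things now and then, are a little off and sometimes report something else, mostly with a low value. They report only what shows in the picture. A call takes as long as a camera call.
- nets.spot_in(camera, thing): "rect" ([left, top, right, bottom] in pixels, round what is visible of it).
The state is a dict: "t": time; "joint_positions": joint angles; "dq": joint speeds; "joint_efforts": joint torques, N m; "tcp_pos": TCP position; "tool_rot": TCP orientation; "wrist_force": force on the tool from outside, world axes, zero at the start; "moment": the same for the moment, N m; "width": opening from 0.0 (shut) to 1.0 (fully open).
Only numpy, scipy, OpenCV 4.12 (cv2) and the standard library are available. Lean on these libraries where they do the work, as an engineer would, in place of code of your own. Each camera call takes 0.05 s, during which the arm holds its last target.

## Working session

There is one attempt and no reset: what is moved stays moved. The work goes in short steps, Python scripts to look and compute and a shell command to move; the robot and the scene stay as the last step left them, time stands still between calls to the robot, and variables do not carry over. Pictures are saved under pics/ and viewed, and the job is handed in when it is done.

```bash
ls; mkdir -p pics
python3 - <<'E'
from station import ctrl, eyes, order, nets
import cv2
for n in ["scene","top"]:
    d=eyes.get_image(n); cv2.imwrite(f"pics/{n}0.png",d["frame"][:,:,::-1]); print(n,d["camera_matrix"],d["R"],d["t"])
    for th in ["gearbox","index_pin","lever_knob","gate_mid","park_end","bottle","jug","carton"]:
        try: print(th,[(r["rect"],round(r["p"],2)) for r in nets.spot_in(n,th)[:3]])
        except Exception as e: print(th,e)
print(ctrl.sense())
E
```

```text
pics
scene [[368.90909396   0.         317.84434341]
 [  0.         368.90909396 194.38388563]
 [  0.           0.           1.        ]] [[ 0.47117292  0.88184753 -0.0184664 ]
 [ 0.5527293  -0.3115104  -0.77294993]
 [-0.68737646  0.35398616 -0.63419823]] [-0.23369575 -0.22985127  1.20597002]
gearbox [([270.5, 133.2, 502.5, 288.0], 0.91)]
index_pin [([320.3, 219.6, 332.9, 237.9], 0.68), ([273.1, 133.4, 502.3, 286.4], 0.68)]
lever_knob [([312.9, 156.1, 331.2, 178.5], 0.96)]
gate_mid [([271.7, 133.0, 500.6, 285.2], 0.73)]
park_end [([271.6, 133.0, 501.3, 286.1], 0.91)]
bottle [([263.0, 224.7, 296.4, 282.2], 0.76), ([319.9, 221.5, 332.1, 238.3], 0.66)]
jug [([185.7, 256.7, 253.6, 338.4], 0.97), ([270.8, 133.0, 501.8, 285.2], 0.62)]
carton [([215.7, 222.3, 263.3, 267.8], 0.64)]
top [[465.82282026   0.         319.02233636]
 [  0.         465.82282026 209.59584779]
 [  0.           0.           1.        ]] [[ 0.02302579 -0.99972444 -0.00456752]
 [-0.99219853 -0.02229205 -0.12265861]
 [ 0.12252299  0.0073562  -0.99243841]] [-0.05379713  0.57585213  1.22438292]
gearbox [([189.9, 144.3, 347
[... 426 characters left out ...]
't': 0.9, 'joint_positions': array([ 9.64591335e-01,  3.12891071e-01,  1.49771632e+00, -3.14409890e-05,
        1.33099210e+00, -2.23394699e-01]), 'dq': array([-2.26846960e-03,  7.72655940e-06,  6.94172169e-04,  3.26572599e-04,
       -2.07082860e-04, -1.11009774e-03]), 'joint_efforts': array([-1.31509954e-03, -4.02103257e+01, -2.52422547e+01,  6.96138223e-02,
        3.18072794e-02,  1.58104740e-05]), 'tcp_pos': array([0.1961184 , 0.48699315, 0.2387186 ]), 'tool_rot': array([ 1.25978193e-05,  1.90234902e-01,  9.81738602e-01, -9.28308323e-06]), 'wrist_force': array([-0.52303745,  0.54866865, -0.06849845]), 'moment': array([-0.0034763 , -0.07542234, -0.04835953]), 'width': 0.9978326929824871}
```

Run:
```python
import cv2
a=cv2.imread("pics/scene0.png"); b=cv2.imread("pics/top0.png")
cv2.imwrite("pics/sc1.png",cv2.resize(a[120:310,250:510],None,fx=3,fy=3,interpolation=cv2.INTER_CUBIC))
cv2.imwrite("pics/tc1.png",cv2.resize(b[130:280,180:440],None,fx=3,fy=3,interpolation=cv2.INTER_CUBIC))
```

```text
(no output)
```

View pics/sc1.png

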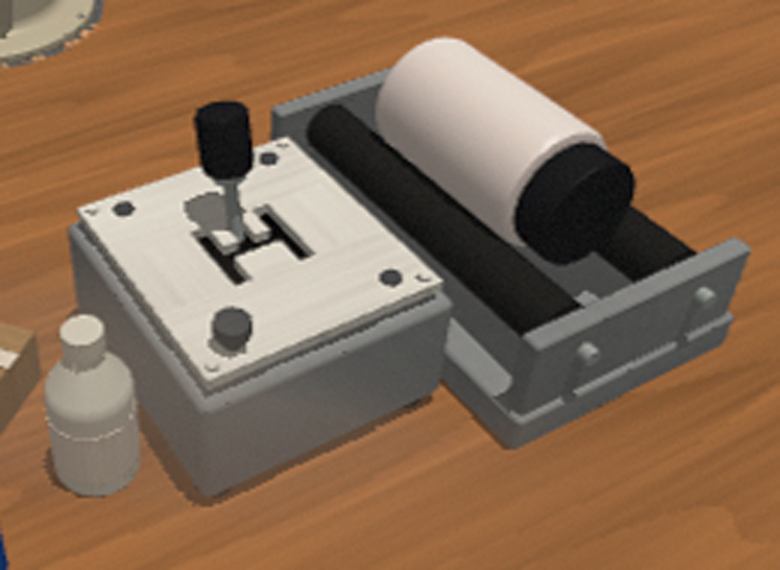

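View pics/tc1.png

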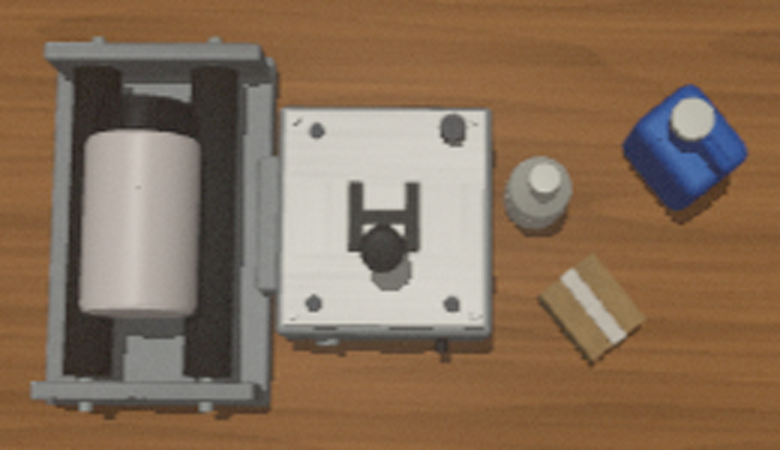

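View pics/scene0.png

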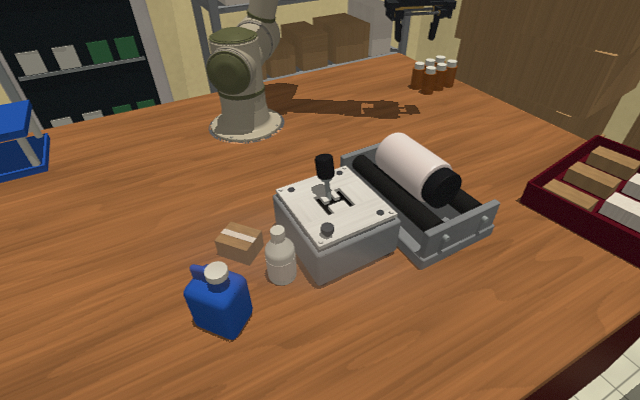

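The top view shows the index pin at the far right corner: crop pixel (453,129), against plugs at (316,130), (313,302) and (452,303). The scene view agrees. The target is therefore x+, y-. Next I'll fit the gearbox pose and the lever.

```bash
cat > h.py <<'E'
import numpy as np
from scipy.optimize import least_squares
K={};R={};T={}
K['s']=np.array([[368.909,0,317.844],[0,368.909,194.384],[0,0,1]])
R['s']=np.array([[0.47117292,0.88184753,-0.0184664],[0.5527293,-0.3115104,-0.77294993],[-0.68737646,0.35398616,-0.63419823]]);T['s']=np.array([-0.23369575,-0.22985127,1.20597002])
K['t']=np.array([[465.8228,0,319.0223],[0,465.8228,209.5958],[0,0,1]])
R['t']=np.array([[0.02302579,-0.99972444,-0.00456752],[-0.99219853,-0.02229205,-0.12265861],[0.12252299,0.0073562,-0.99243841]]);T['t']=np.array([-0.05379713,0.57585213,1.22438292])
def proj(c,X):
    q=K[c]@(R[c]@np.asarray(X)+T[c]); return q[:2]/q[2]
def g2w(p,X):
    x,y,a=p; c,s=np.cos(a),np.sin(a); return np.array([x+c*X[0]-s*X[1],y+s*X[0]+c*X[1],X[2]])
def knob(f,s,L=.160):
    # direction: tan-type lean approx
    d=np.array([np.tan(f),np.tan(s),1]);d/=np.linalg.norm(d); return np.array([0,0,.016])+L*d
E
cat > fit.py <<'E'
from h import *
obs=[('t',(.074,.058,.112),(316,130)),('t',(-.074,.058,.112),(313,302)),('t',(-.074,-.058,.112),(452,303)),
('s',(.074,.058,.112),(391,277)),('s',(-.074,.058,.112),(268,158)),('s',(-.074,-.058,.112),(123,209))]
off={'t':(180,130),'s':(250,120)}
O=[(c,X,np.array(off[c])+(np.array(u)-1)/3) for c,X,u in obs]
f=lambda p:np.concatenate([proj(c,g2w(p,X))-u for c,X,u in O])
r=least_squares(f,[.5,0,0]);print(r.x,f(r.x).round(1))
p=r.x
kt=(np.array([303,205.9])+[316.4,220.6])/2; ks=(np.array([312.9,156.1])+[331.2,178.5])/2
g=lambda q:np.concatenate([proj('t',g2w(p,knob(q[0],q[1])))-kt,proj('s',g2w(p,knob(q[0],q[1])))-ks])
k=least_squares(g,[-.2,0]);print(k.x,g(k.x).round(1),g2w(p,knob(*k.x)))
g=lambda q:np.concatenate([proj('t',g2w(p,knob(q[0],0)))-kt,proj('s',g2w(p,knob(q[0],0)))-ks])
k=least_squares(g,[-.2]);print(k.x,g(k.x).round(1),g2w(p,knob(k.x[0],0)))
for n,a in [('cross mid',(0,0)),('cross right',(0,-.26)),('home',(.27,-.26))]: print(n,g2w(p,knob(*a)))
print('pin',g2w(p,(.074,-.058,.11)))
E
python3 fit.py
```

```text
[ 0.58723463 -0.01118008  0.01771074] [ 0.  -0.1  0.2  0.2 -0.2  0.1  0.1  0.1 -0.1  0.1  0.1  0.1]
[-0.22639592 -0.03986766] [-0.6 -0.3 -0.5  0. ] [ 0.55146272 -0.01802932  0.17179942]
[-0.23981674] [-3.2  0.6  1.7 -1.3] [ 0.54923665 -0.01185312  0.17142104]
cross mid [ 0.58723463 -0.01118008  0.176     ]
cross right [ 0.58796308 -0.05230652  0.1706224 ]
home [ 0.62927183 -0.05017794  0.16537216]
pin [ 0.66225019 -0.06786046  0.11      ]
```

The fit is good: residuals are 0.2 px or less, the gearbox yaw is 0.018 rad, and the fore lean is about -0.23. I'll close the fingers, align the tool with the gearbox axes, and cross over to the near side.

```bash
cat > st.py <<'E'
from station import ctrl
import numpy as np
s=ctrl.sense();p=s['tcp_pos'];a=.01771
d=p-np.array([.58723,-.01118,0])
w,x,y,z=s['tool_rot']
print('t',round(s['t'],2),'gb mm',(1000*np.array([d[0]*np.cos(a)+d[1]*np.sin(a),-d[0]*np.sin(a)+d[1]*np.cos(a),d[2]])).round(1),'ytool ang deg',np.degrees(np.arctan2(1-2*(x*x+z*z),2*(x*y-w*z))).round(2),'F',s['wrist_force'].round(1),'w',round(s['width'],3))
E
python3 -m handwheel '[0,0,0,0,0,-7.65,0, 0,0,0,0,0,-7.65,0, 0,0,0,0,0,-7.65,0, -2,-3.6,0,0,0,0,0, -2,-3.6,0,0,0,0,0, -2,-3.6,0,0,0,0,0, -2,-3.6,0,0,0,0,0, -2,-3.6,0,0,0,0,0, -2,-3.6,0,0,0,0,0, -2,-3.6,0,0,0,0,0]'; python3 st.py
```

```text
t: 1.9
tcp_pos: [0.3411, 0.236, 0.2389]
tool_rot: [0.0, -0.009, 1.0, 0.0]
wrist_force: [1.0, 0.7, 0.2]
width: 0.118
t 1.9 gb mm [-241.7  251.5  238.9] ytool ang deg 91.03 F [1.  0.7 0.2] w 0.118
```

```bash
python3 -m handwheel '[-2,-3.6,0,0,0,0,0, -2,-3.6,0,0,0,0,0, -2,-3.6,0,0,0,0,0, -2,-3.6,0,0,0,0,0, -2,-3.6,0,0,0,0,0, -2,-3.6,0,0,0,0,0, -1.5,-3.5,0,0,0,0,0, 0,0,2.5,0,0,0,0, 0,0,2.5,0,0,0,0, 0,0,2.4,0,0,0,0, 0,0,0,0,0,0,0]'; python3 st.py
python3 - <<'E'
from station import eyes
import cv2
d=eyes.get_image("scene")["frame"][:,:,::-1]; e=eyes.get_image("top")["frame"][:,:,::-1]
cv2.imwrite("pics/a1.png",cv2.vconcat([cv2.resize(d[100:290,230:430],(600,300),interpolation=3)[:,:],cv2.resize(e[120:270,220:400],(600,300))]))
E
```

```text
t: 3.0
tcp_pos: [0.4787, -0.0108, 0.1624]
tool_rot: [-0.003, -0.009, 1.0, 0.001]
wrist_force: [-0.4, -0.1, 0.0]
width: 0.006
t 3.0 gb mm [-108.5    2.3  162.4] ytool ang deg 91.0 F [-0.4 -0.1  0. ] w 0.006
```

View pics/a1.png

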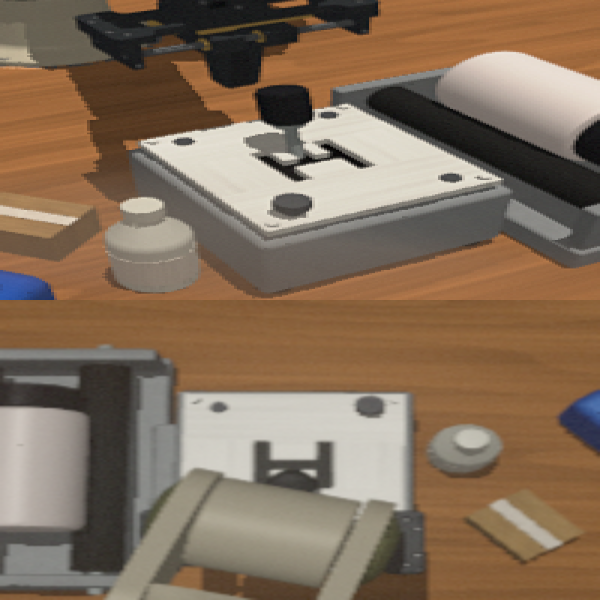

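The shut fingers sit on the near side of the knob and in line with it. Now I'll push +x gently.

```bash
python3 -m handwheel '[-1.5,-0.1,0,0,0,0,0, -1.5,-0.1,0,0,0,0,0, -0.4,0,0,0,0,0,0, -0.4,0,0,0,0,0,0, -0.4,0,0,0,0,0,0, -0.4,0,0,0,0,0,0, -0.4,0,0,0,0,0,0, -0.4,0,0,0,0,0,0]'; python3 st.py; python3 -m handwheel '[-0.4,0,0,0,0,0,0, -0.4,0,0,0,0,0,0, -0.3,0,0,0,0,0,0, -0.3,0,0,0,0,0,0]'; python3 st.py
```

```text
t: 3.9
tcp_pos: [0.5341, -0.0121, 0.1648]
tool_rot: [-0.0, -0.009, 1.0, -0.0]
wrist_force: [-3.7, 0.5, 2.4]
width: 0.005
t 3.9 gb mm [-5.320e+01  1.000e-01  1.648e+02] ytool ang deg 91.02 F [-3.7  0.5  2.4] w 0.005
t: 4.3
tcp_pos: [0.5483, -0.0118, 0.1647]
tool_rot: [-0.0, -0.009, 1.0, -0.0]
wrist_force: [-2.9, -0.0, 2.5]
width: 0.006
t 4.3 gb mm [-39.    0.  164.7] ytool ang deg 91.02 F [-2.9 -0.   2.5] w 0.006
```

```bash
python3 -m handwheel '[-0.3,0,0,0,0,0,0, -0.3,0,0,0,0,0,0, -0.2,0,0,0,0,0,0]'; python3 st.py; python3 -m handwheel '[-0.1,0,0,0,0,0,0, -0.1,0,0,0,0,0,0]'; python3 st.py;python3 -m handwheel '[-0.1,0,0,0,0,0,0]'; python3 st.py
```

```text
t: 4.6
tcp_pos: [0.5563, -0.0117, 0.1647]
tool_rot: [0.0, -0.009, 1.0, -0.0]
wrist_force: [-3.5, -0.5, 3.6]
width: 0.009
t 4.6 gb mm [-30.9   0.  164.7] ytool ang deg 91.02 F [-3.5 -0.5  3.6] w 0.009
t: 4.8
tcp_pos: [0.5581, -0.0117, 0.1647]
tool_rot: [-0.0, -0.009, 1.0, -0.0]
wrist_force: [-2.9, 0.4, 2.6]
width: 0.005
t 4.8 gb mm [-29.2   0.  164.7] ytool ang deg 91.02 F [-2.9  0.4  2.6] w 0.005
t: 4.9
tcp_pos: [0.5591, -0.0116, 0.1647]
tool_rot: [-0.0, -0.009, 1.0, -0.0]
wrist_force: [-2.9, -0.5, 2.6]
width: 0.006
t 4.9 gb mm [-2.820e+01  1.000e-01  1.647e+02] ytool ang deg 91.02 F [-2.9 -0.5  2.6] w 0.006
```

```bash
python3 -m handwheel '[-0.1,0,0,0,0,0,0]'; python3 -m handwheel '[-0.1,0,0,0,0,0,0]'; python3 -m handwheel '[-0.1,0,0,0,0,0,0]';python3 st.py
python3 - <<'E'
from station import eyes
import cv2
d=eyes.get_image("scene")["frame"][:,:,::-1]
cv2.imwrite("pics/a2.png",cv2.resize(d[120:270,250:410],(800,600),interpolation=3)[:,:])
E
```

```text
t: 5.0
tcp_pos: [0.56, -0.0116, 0.1648]
tool_rot: [-0.0, -0.009, 1.0, -0.0]
wrist_force: [-2.5, -1.3, 2.9]
width: 0.006
t: 5.1
tcp_pos: [0.561, -0.0116, 0.1647]
tool_rot: [-0.0, -0.009, 1.0, 0.0]
wrist_force: [-2.4, -0.7, 2.4]
width: 0.007
t: 5.2
tcp_pos: [0.5621, -0.0116, 0.1647]
tool_rot: [-0.0, -0.009, 1.0, -0.0]
wrist_force: [-2.2, -0.2, 2.9]
width: 0.004
t 5.2 gb mm [-2.520e+01  1.000e-01  1.647e+02] ytool ang deg 91.02 F [-2.2 -0.2  2.9] w 0.004
```

View pics/a2.png

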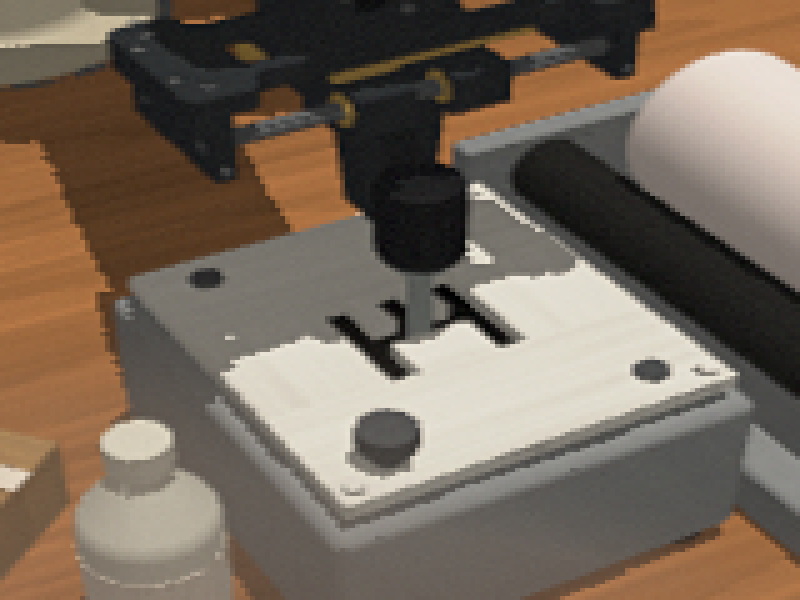

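```bash
python3 -m handwheel '[-0.1,0,0,0,0,0,0]'|grep -E "tcp|force"; python3 -m handwheel '[-0.1,0,0,0,0,0,0]'|grep -E "tcp|force"
python3 - <<'E'
from station import nets,eyes
from h import *
eyes.get_image("scene")
r=nets.spot_in("scene","lever_knob")[0];print(r)
b=np.array(r["rect"]);ks=(b[:2]+b[2:])/2
p=[.58723,-.01118,.01771]
g=lambda q:proj('s',g2w(p,knob(*q)))-ks
k=least_squares(g,[0,0]);print(k.x)
E
```

```text
tcp_pos: [0.5629, -0.0116, 0.1648]
wrist_force: [-6.1, -1.0, 4.4]
tcp_pos: [0.5633, -0.0116, 0.1647]
wrist_force: [-10.5, -0.4, 7.1]
{'rect': [323.2, 161.7, 342.4, 189.8], 'p': 0.89}
[ 0.0211119  -0.02750141]
```

Far wall reached: the force stepped up to about 10 N at lean +0.02. Now I'll go round to the left side of the knob.

```bash
python3 -m handwheel '[1.5,0,0,0,0,0,0, 1.5,0,0,0,0,0,0, 0,3,0,0,0,0,0, 0,3.5,0,0,0,0,0, -2.8,0,0,0,0,0,0, -2.8,0,0,0,0,0,0, 0,0,0,0,0,0,0, 0,0,0,0,0,0,0]'; python3 st.py
python3 - <<'E'
from station import eyes
import cv2
d=eyes.get_image("scene")["frame"][:,:,::-1]
cv2.imwrite("pics/a3.png",cv2.resize(d[120:270,250:410],(800,600),interpolation=3)[:,:])
E
```

```text
t: 6.35
tcp_pos: [0.5888, 0.054, 0.1641]
tool_rot: [-0.0, -0.009, 1.0, 0.0]
wrist_force: [-0.1, -0.6, 0.3]
width: 0.005
t 6.35 gb mm [  2.8  65.1 164.1] ytool ang deg 91.02 F [-0.1 -0.6  0.3] w 0.005
```

View pics/a3.png

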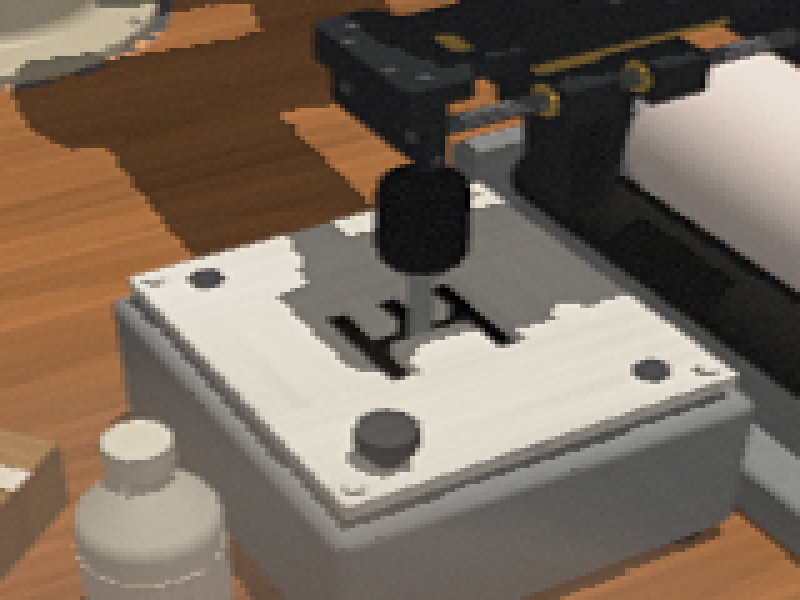

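```bash
python3 -m handwheel '[0,-1,0,0,0,0,0, 0,-1,0,0,0,0,0, 0,-0.4,0,0,0,0,0, 0,-0.4,0,0,0,0,0, 0,-0.4,0,0,0,0,0, 0,-0.4,0,0,0,0,0, 0,-0.4,0,0,0,0,0]'; python3 st.py; python3 -m handwheel '[0,-0.4,0,0,0,0,0, 0,-0.4,0,0,0,0,0, 0,-0.4,0,0,0,0,0]'; python3 st.py;python3 -m handwheel '[0,-0.4,0,0,0,0,0, 0,-0.4,0,0,0,0,0]'; python3 st.py
```

```text
t: 7.1
tcp_pos: [0.5897, 0.014, 0.1651]
tool_rot: [0.0, -0.009, 1.0, 0.0]
wrist_force: [-0.1, 2.4, 2.2]
width: 0.005
t 7.1 gb mm [  2.9  25.1 165.1] ytool ang deg 91.03 F [-0.1  2.4  2.2] w 0.005
t: 7.4
tcp_pos: [0.5898, 0.0017, 0.1648]
tool_rot: [0.0, -0.009, 1.0, 0.0]
wrist_force: [0.1, 3.3, 3.5]
width: 0.002
t 7.4 gb mm [  2.8  12.9 164.8] ytool ang deg 91.02 F [0.1 3.3 3.5] w 0.002
t: 7.6
tcp_pos: [0.5899, -0.0064, 0.1646]
tool_rot: [-0.0, -0.009, 1.0, 0.0]
wrist_force: [1.0, 2.3, 1.6]
width: 0.003
t 7.6 gb mm [  2.7   4.8 164.6] ytool ang deg 91.02 F [1.  2.3 1.6] w 0.003
```

```bash
python3 -m handwheel '[0,-0.3,0,0,0,0,0]'|grep -E "tcp|force"; python3 -m handwheel '[0,-0.3,0,0,0,0,0]'|grep -E "tcp|force";python3 -m handwheel '[0,-0.2,0,0,0,0,0]'|grep -E "tcp|force"; python3 st.py
python3 - <<'E'
from station import nets,eyes
from h import *
import cv2
d=eyes.get_image("scene")["frame"][:,:,::-1]
cv2.imwrite("pics/a4.png",cv2.resize(d[120:270,250:410],(800,600),interpolation=3)[:,:])
r=nets.spot_in("scene","lever_knob")[0];print(r)
b=np.array(r["rect"]);ks=(b[:2]+b[2:])/2
p=[.58723,-.01118,.01771]
g=lambda q:proj('s',g2w(p,knob(*q)))-ks
k=least_squares(g,[0,0]);print(k.x)
E
```

```text
tcp_pos: [0.5899, -0.0094, 0.1645]
wrist_force: [0.3, 2.2, 1.3]
tcp_pos: [0.5899, -0.0123, 0.1644]
wrist_force: [-0.3, 2.3, -1.1]
tcp_pos: [0.5899, -0.0142, 0.1643]
wrist_force: [0.8, 3.4, -2.2]
t 7.9 gb mm [  2.6  -3.1 164.3] ytool ang deg 91.01 F [ 0.8  3.4 -2.2] w 0.005
{'rect': [304.9, 169.2, 326.7, 195.3], 'p': 0.7}
[-0.00357805 -0.24167364]
```

View pics/a4.png

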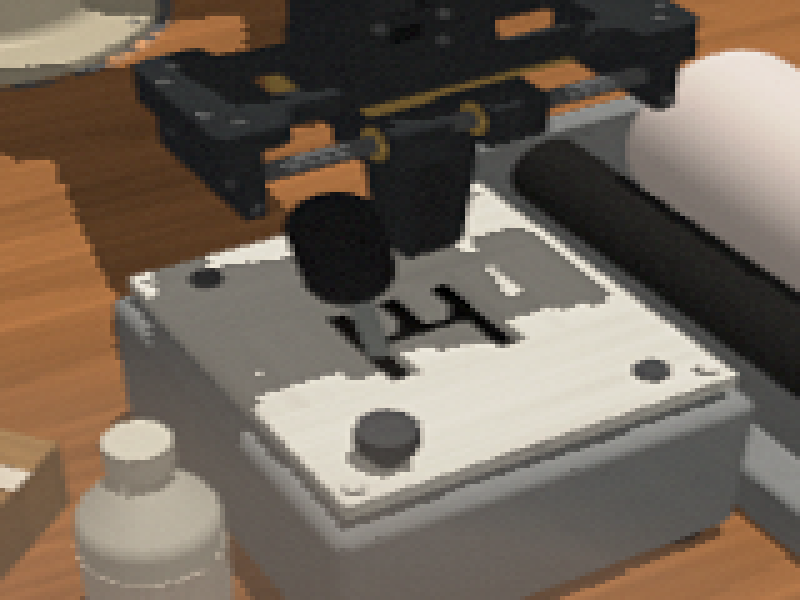

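Side lean is about -0.24. I'll continue until the wall takes the force.

```bash
for i in 1; do python3 -m handwheel '[0,-0.1,0,0,0,0,0]'|grep -E "tcp|force"; python3 -m handwheel '[0,-0.1,0,0,0,0,0]'|grep -E "tcp|force";python3 -m handwheel '[0,-0.1,0,0,0,0,0]'|grep -E "tcp|force"; done
```

```text
tcp_pos: [0.59, -0.015, 0.1645]
wrist_force: [0.2, 2.9, -0.7]
tcp_pos: [0.59, -0.016, 0.1645]
wrist_force: [-0.5, 3.0, -0.5]
tcp_pos: [0.59, -0.017, 0.1646]
wrist_force: [-0.6, 2.6, -1.4]
```

```bash
for i in 1; do python3 -m handwheel '[0,-0.1,0,0,0,0,0]'|grep -E "tcp|force"; python3 -m handwheel '[0,-0.1,0,0,0,0,0]'|grep -E "tcp|force"; done;python3 - <<'E'
from station import nets,eyes
from h import *
eyes.get_image("scene")
r=nets.spot_in("scene","lever_knob")[0];print(r)
b=np.array(r["rect"]);ks=(b[:2]+b[2:])/2
p=[.58723,-.01118,.01771]
g=lambda q:proj('s',g2w(p,knob(*q)))-ks
k=least_squares(g,[0,0]);print(k.x)
E
```

```text
tcp_pos: [0.5901, -0.0181, 0.1647]
wrist_force: [0.3, 3.1, -1.5]
tcp_pos: [0.5901, -0.0191, 0.1647]
wrist_force: [-0.3, 4.0, -0.3]
{'rect': [302.5, 171.3, 322.8, 198.0], 'p': 0.9}
[ 0.00365484 -0.28855659]
```

```bash
python3 -m handwheel '[0,1.5,0,0,0,0,0, 0,2,0,0,0,0,0, 2.4,0,0,0,0,0,0, 2.4,0,0,0,0,0,0, 0,-3.6,0,0,0,0,0, 0,-3.6,0,0,0,0,0, 0,0,0,0,0,0,0, 0,0,0,0,0,0,0]'; python3 st.py
python3 - <<'E'
from station import nets,eyes
from h import *
import cv2
d=eyes.get_image("scene")["frame"][:,:,::-1]
cv2.imwrite("pics/a5.png",cv2.resize(d[120:270,250:410],(800,600),interpolation=3)[:,:])
r=nets.spot_in("scene","lever_knob")[0];print(r)
b=np.array(r["rect"]);ks=(b[:2]+b[2:])/2
p=[.58723,-.01118,.01771]
g=lambda q:proj('s',g2w(p,knob(*q)))-ks
k=least_squares(g,[0,0]);print(k.x)
E
```

```text
t: 9.4
tcp_pos: [0.5429, -0.0568, 0.1649]
tool_rot: [0.0, -0.008, 1.0, -0.0]
wrist_force: [-0.9, -0.2, -0.4]
width: 0.0
t 9.4 gb mm [-45.1 -44.8 164.9] ytool ang deg 90.96 F [-0.9 -0.2 -0.4] w 0.0
{'rect': [302.0, 173.7, 324.5, 197.4], 'p': 0.81}
[ 0.02173888 -0.29034713]
```

View pics/a5.png

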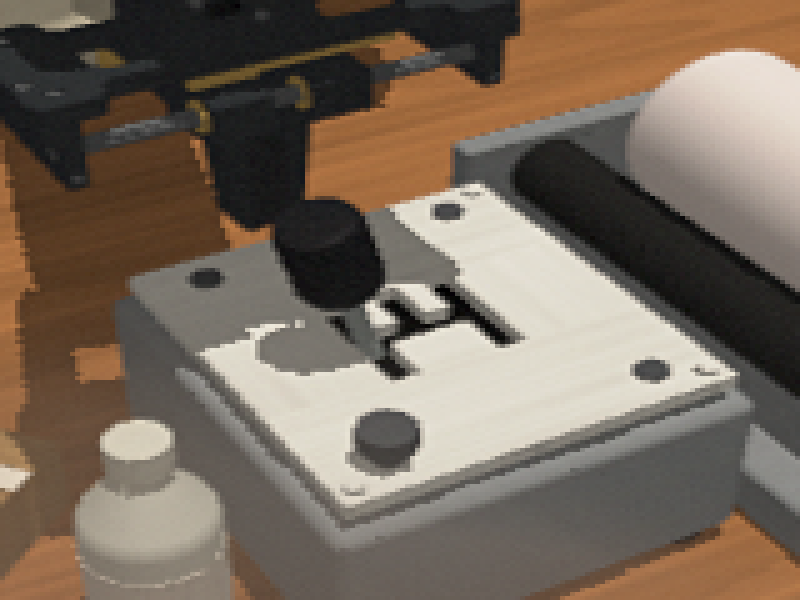

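The lever stands at the right end of the cross channel with the fingers behind it. Now I'll push +x into the pinned slot.

```bash
python3 -m handwheel '[-0.8,0,0,0,0,0,0, -0.4,0,0,0,0,0,0, -0.4,0,0,0,0,0,0, -0.4,0,0,0,0,0,0, -0.4,0,0,0,0,0,0]'; python3 st.py; python3 -m handwheel '[-0.4,0,0,0,0,0,0, -0.4,0,0,0,0,0,0, -0.4,0,0,0,0,0,0]'; python3 st.py;python3 -m handwheel '[-0.4,0,0,0,0,0,0, -0.4,0,0,0,0,0,0, -0.4,0,0,0,0,0,0]'; python3 st.py;python3 -m handwheel '[-0.4,0,0,0,0,0,0]'; python3 st.py
```

```text
t: 10.0
tcp_pos: [0.5669, -0.0563, 0.1648]
tool_rot: [-0.001, -0.009, 1.0, 0.0]
wrist_force: [-3.4, 0.0, 2.3]
width: 0.007
t 10.0 gb mm [-21.2 -44.8 164.8] ytool ang deg 91.03 F [-3.4  0.   2.3] w 0.007
t: 10.3
tcp_pos: [0.5791, -0.0563, 0.1649]
tool_rot: [0.0, -0.009, 1.0, -0.0]
wrist_force: [-3.0, 0.8, 3.6]
width: 0.008
t 10.3 gb mm [ -8.9 -44.9 164.9] ytool ang deg 91.02 F [-3.   0.8  3.6] w 0.008
t: 10.6
tcp_pos: [0.5911, -0.056, 0.1646]
tool_rot: [-0.0, -0.009, 1.0, 0.0]
wrist_force: [-2.5, 0.6, 0.6]
width: 0.004
t 10.6 gb mm [  3.1 -44.9 164.6] ytool ang deg 91.02 F [-2.5  0.6  0.6] w 0.004
t: 10.7
tcp_pos: [0.595, -0.0559, 0.1644]
tool_rot: [-0.0, -0.009, 1.0, 0.0]
wrist_force: [-3.1, 0.7, 0.1]
width: 0.004
t 10.7 gb mm [  7.  -44.8 164.4] ytool ang deg 91.02 F [-3.1  0.7  0.1] w 0.004
```

```bash
for i in 1; do python3 -m handwheel '[-0.2,0,0,0,0,0,0, -0.2,0,0,0,0,0,0]'|grep -E "tcp|force"; python3 -m handwheel '[-0.2,0,0,0,0,0,0]'|grep -E "tcp|force"; python3 -m handwheel '[-0.1,0,0,0,0,0,0]'|grep -E "tcp|force"; done
```

```text
tcp_pos: [0.5988, -0.0558, 0.1642]
wrist_force: [-2.9, 2.0, -1.0]
tcp_pos: [0.6005, -0.0558, 0.1642]
wrist_force: [-6.9, 0.8, -0.6]
tcp_pos: [0.6011, -0.0557, 0.1641]
wrist_force: [-8.0, 1.9, -1.3]
```

```bash
python3 -m handwheel '[-0.1,0,0,0,0,0,0]'; python3 -m handwheel '[1,0,0,0,0,0,0, 3,0,0,0,0,0,0, 4,0,0,0,0,0,0, 4,0,-2,0,0,0,0, 2,0,-3,0,0,0,0, 0,0,0,0,0,0,0, 0,0,0,0,0,0,0]'; python3 st.py
python3 - <<'E'
from station import nets,eyes
from h import *
import cv2
d=eyes.get_image("scene")["frame"][:,:,::-1]
cv2.imwrite("pics/a6.png",cv2.resize(d[120:270,250:410],(800,600),interpolation=3)[:,:])
p=[.58723,-.01118,.01771]
r=nets.spot_in("scene","lever_knob")[0];print(r)
b=np.array(r["rect"]);ks=(b[:2]+b[2:])/2
g=lambda q:proj('s',g2w(p,knob(*q)))-ks
k=least_squares(g,[0,0]);print(k.x)
d=eyes.get_image("top")["frame"][:,:,::-1]
cv2.imwrite("pics/b6.png",cv2.resize(d[130:280,230:430],(800,600),interpolation=3)[:,:])
r=nets.spot_in("top","lever_knob")[:1];print(r)
if r:
  b=np.array(r[0]["rect"]);ks=(b[:2]+b[2:])/2
  g=lambda q:proj('t',g2w(p,knob(*q)))-ks
  k=least_squares(g,[0,0]);print(k.x)
E
```

```text
t: 11.2
tcp_pos: [0.6016, -0.0557, 0.1639]
tool_rot: [-0.002, -0.009, 1.0, 0.0]
wrist_force: [-11.0, 1.4, -0.7]
width: 0.004
t: 11.9
tcp_pos: [0.4635, -0.0587, 0.2153]
tool_rot: [0.001, -0.009, 1.0, -0.001]
wrist_force: [-0.7, -0.3, -0.1]
width: 0.004
t 11.9 gb mm [-124.6  -45.3  215.3] ytool ang deg 90.99 F [-0.7 -0.3 -0.1] w 0.004
{'rect': [316.2, 186.9, 338.5, 211.2], 'p': 0.77}
[ 0.29019296 -0.26326123]
[{'rect': [319.8, 170.4, 331.9, 190.0], 'p': 0.67}]
[ 0.30602318 -0.30712696]
```

View pics/a6.png

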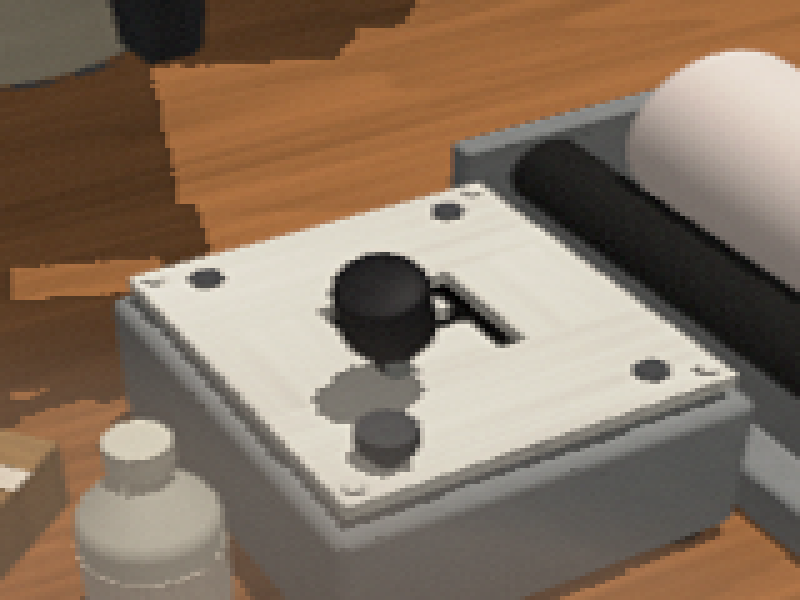

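View pics/b6.png

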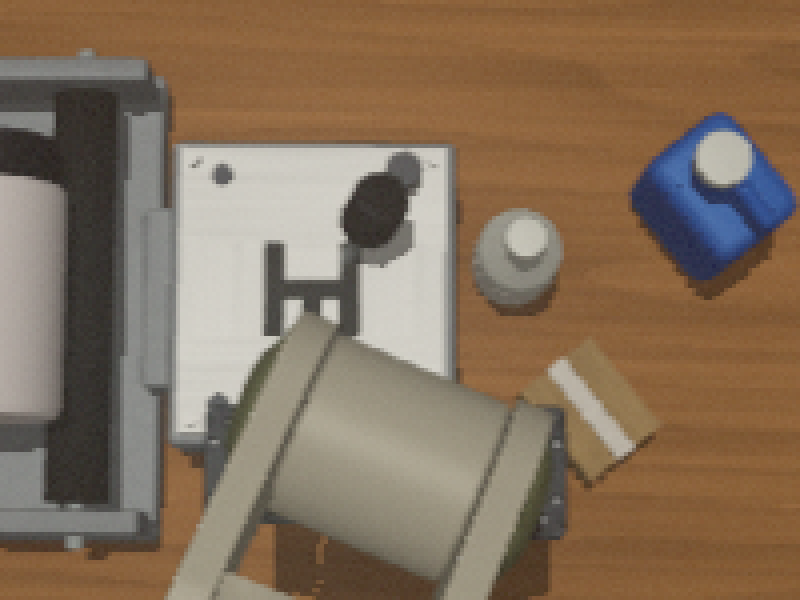

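The lever is home in the far right slot beside the pin: both cameras show it there, with the knob at about (375,210) and the pin at (403,168) in the top crop. The robot is clear and the bystanders haven't moved.

```bash
python3 -c "
from station import order
print(order.sign_off())"
```

```text
the job is handed in; nothing more can be done
None
```

The lever is fully home in the far right corner slot beside the index pin, and I handed the job in at about 12 s; the sign-off gives no verdict.

I kept the fingers shut and made three pushes without gripping the knob:
- **Out of park:** I pushed it away from the robot to the far wall of the cross channel.
- **Across:** I pushed it to the right end of the channel.
- **Into the slot:** I pushed it away from the robot until it met the slot end.

It entered no other corner slot. The highest wrist force I read was about 13 N, against the 35 N limit on the knob; I only read it at the end of each move.

**Last checks:**
- **Lean:** The scene camera put it at about +0.29 fore and -0.26 to the side, and the top camera at about +0.31 and -0.31. These differ by up to 0.05 and slightly overstate the 0.27 stop, but both are well past the limits of 0.22 fore and 0.2 to the side.
- **Slot end:** The force rose to 11 N against the stop.
- **Clearance:** After backing off, the wrist force was near zero and the gripper was well clear of the knob. By eye, the bottle, carton and jug stood where they started; I did not measure them again.

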